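# Clamp a tensile test bar in the bench thickness gauge

## Robot

A 6-joint arm with a two-finger parallel gripper is mounted at the origin on a cart in front of the work surface, level with it; the furniture and walls round the work are solid. World frame = base frame: x ahead of the robot, y to its left, z up, the work surface at z = 0. Lengths are in m, angles in rad, forces in N, time in s.
With the tool pointing down it reaches from about 0.325 to 0.9 m from the base axis. Payload 6.1 kg.
Tool frame: the origin (TCP) lies midway between the tips of the shut fingers; the grasp point (between the pads) lies 19 mm behind it; z points along the fingers, y is the line along which they close (so a half turn about z gives the same grasp; the last joint's range is limited). The gripper opens to 87 mm and grips with 3 to 60 N. Pads are 19 mm wide; open, the fingers measure 117 mm over their backs; the gripper's body (75 mm by 190 mm) begins 51 mm behind the grasp point.
Start: joints at [-1.292, 0.22, 1.526, -0, 1.395, -0.126], TCP at [0.246, -0.574, 0.223] pointing down, gripper open.
Joint ranges: [-2.98, 2.98], [-0.91, 2.08], [0.09, 2.57], [-1.24, 4.39], [0.2, 2.65], [-2.68, 2.68]. Speed limits (rad/s): [2.57, 2.57, 3.01, 3.14, 3.14, 3.14].

## Interface

Orientations are given as a rotation vector (axis times angle).
In Python, from station import r, get_image, camera_info, ticket gives the robot as it stands.
- The arm moves only by the tool apply_moves, never from a script. Its argument "targets" is a list of rows, each an object of numbers: "jaw": the opening, from -1 (shut) to 1 (fully open); "tx", "ty", "tz": the shift along the tool's x, y, z as a fraction of full scale; "twist": the turn about the tool's z as a fraction of full scale. In form: [{"jaw": .., "tx": .., "ty": .., "tz": .., "twist": ..}, ...]. A call has 1 to 20 rows; each row shifts and turns the commanded pose from where the row before left it, along the tool's axes as they then stand; what a row does not reach is not made up. Full scale, the value 1, is 0.05 m for a shift and 4 degrees for a turn. A row lasts 1/8 s, in which the tool goes at most 62.5 mm and 10.7 degrees, less where a joint would pass 70% of its speed; a pose out of reach is approached as far as the arm can. A call with a number of a shift or a turn outside -1 to 1 is refused whole. A call with a gripper value outside its range is refused whole. The fingers move at their own pace and stop on an object; the grip force is fixed at half the most. Time passes only in rows, so rows that do not move let the fingers close. It gives the time, the measured TCP pose, the force, the opening and the grip force at its end, in the units of the state.
- r.get_obs(): the state, without advancing time (a new reading comes with each control period).
- get_image(name): name is "scene" or "top"; returns the picture (480x640x3 uint8, red, green, blue); there is no depth.
- camera_info(name): a dict with "mtx" (3x3 intrinsics, pixels), "rvec" (rotation vector, rad) and "tvec" (3), from world to camera coordinates, as OpenCV has them. Camera axes: x right, y down, z forward; pixel columns grow to the right and rows downward; lengths in m; the calibration is good to about 2 mm. A picture is of the moment at which its call begins. camera_info takes no time and is no camera call.
- ticket.sign_off(): hands the job in; it is judged then, once.
The state is a dict: "time_s": time; "qpos": joint angles; "joint_vel": joint speeds; "effort": joint torques, N m; "tool_pos": TCP position; "tool_rot": TCP orientation; "contact_force": force on the tool from outside, world axes, zero at the start; "moment": the same for the moment, N m; "finger_gap": finger opening in m; "finger_force": force on a finger pad.
Only numpy, scipy, OpenCV 4.12 (cv2) and the standard library are available. Lean on these libraries where they do the work, as an engineer would, in place of code of your own. Each camera call takes 0.05 s, during which the arm holds its last target. There are 200 camera calls.

## Task

Measure the thickness of the test bar that lies on the table of the bench thickness gauge: push it along between the guide rails until its far end is fully home against the end stop, so that its narrow waist lies under the spindle. Then turn the ratchet crank clockwise (seen from above) until the spindle presses on the bar and the ratchet slips, letting it slip for at least half a turn. Finally swing the lock lever counter-clockwise all the way round to its stop to hold the reading; leave the other things on the bench where they are.

Things in the scene. Friction and masses are not known exactly. Their poses are not given: they have to be found in the camera images.
- gauge: bench thickness gauge, fixed: grey base, its x -70 to 130 mm, y -112 to 220. Origin at bench height straight below the spindle axis, z up; y runs along the guide rails, loading end at +y, end stop at -y. The bright steel table's top is 30 mm above the bench and spans x -56 to 44. A column 30 mm across, top at 162, stands behind the spindle at x 95
- home (a point): point on the gauge's table, 30 mm above the bench, on the spindle axis; axes as the gauge. The bar's origin lies here when its far end touches the end stop (face at y -90, 15 mm high)
- mouth (a point): middle of the loading mouth of the two guide rails, on the table at the gauge's y 87. The rails are 9 mm high and 44 mm apart from y -95 to 60, and flare from there to about 68 mm apart at the mouth
- bar: the test bar to measure: flat white dog-bone, 180 mm long (its y), 14 mm thick, end tabs 40 mm wide (its x) and 36 mm long, waist 24 mm wide; 0.11 kg, loose. Origin at the centre of its underside. It starts on the gauge's table at the loading end, roughly in line with the rails, 165 to 200 mm short of home, its near end overhanging the table's end
- spindle: non-turning steel spindle with a flat round foot, 18 mm across, over the middle of the rails. Its origin is on the spindle axis; the foot's lower face is 52 mm above this origin, at the start 8 to 16 mm above the upper face of a bar that lies under it. Each turn of the thimble lowers it 6 mm, wheel and crank with it (20 mm at most). Self-locking: it moves only when the crank turns
- ratchet (a joint): slip angle of the ratchet wheel on the thimble (graduated aluminium sleeve below it), rad, positive clockwise from above. Starts between -1.6 and 0, grows only while it slips; above 0.8 counts as slipped. Slip torque 0.036 N m (1 N at the crank), turning freely takes two thirds of it; below it wheel, thimble and spindle go together. Slipping, the foot presses with about 20 N
- crank (a point): middle of the upright steel crank handle on the ratchet wheel: 15 mm across, from 17 mm below to 17 mm above this point, 36 mm from the spindle axis. The black wheel is 92 mm across, flat on top, with a low nut (15 mm across, 6 mm high) at its centre. Clockwise from above drives the spindle down
- wheel_top (a point): centre of the upper face of the ratchet wheel, on the spindle axis (about 183 mm above the bench at the start, going down with the spindle)
- lock (a joint): angle of the lock lever about the spindle axis, rad, 0 to 0.15 at the start (unlocked), positive counter-clockwise from above, 1.05 at its stop (locked); stays where it is left, needs about 1 N at its knob
- lock_tip (a point): centre of the black ball knob (20 mm across) at the end of the lock lever, 88 mm from the spindle axis and about 156 mm above the bench, on the gauge's front side below the wheel's level; it starts front left of the spindle and ends front right
- spare_bar_0: a test bar like the other, lying on the bench at the right: leave alone
- spare_bar_1: another such bar on the bench at the right: leave alone
- marker_pen: pen, 116 mm, on the sheet at the left: leave alone
- tweezers: tweezers, 129 mm, on the bench at the right front: leave alone
- rubber_bulb: brown rubber suction bulb, 72 mm long and 44 mm high, on the bench left of the gauge: leave alone
- blue_pen: dark pen, 130 mm, lying on the grey back part of the gauge's base, behind the rails' loading end: leave alone

How it is judged:
On the way, in this order (a step that is already met when the one before it is completed fails the run):
1. the bar is home: flat on the table with its end within 3 mm of the end stop, in line with the rails, at rest (y of bar in the frame of home between -0.003 and 0.003 m and x of bar in the frame of home between -0.004 and 0.004 m and z of bar in the frame of home below 0.004 m and angle between the y axis of bar and the y axis of gauge, either way round below 0.06 rad and linear speed of bar below 0.02 m/s), for 0.2 s.
2. the spindle foot presses on the bar and the ratchet has slipped (contact force between spindle and bar above 6 N and value of joint ratchet above 0.8 rad), for 0.1 s.
3. the lock lever is at its stop (value of joint lock above 0.95 rad), for 0.1 s.
At the end, for the whole second after the job is handed in: the bar at rest at home (flat on the table, within 3 mm of the end stop, within 4 mm sideways and 0.06 rad of the rails' line), the foot pressing on it with more than 6 N, the ratchet slipped (joint above 0.8 rad), the lock lever above 0.95 rad (all of step 1 and all of step 2 and value of joint lock above 0.95 rad); the robot touches nothing.
It fails at once if another thing on the bench moved by more than 20 mm (distance of any of spare_bar_0, spare_bar_1, marker_pen, tweezers, rubber_bulb, blue_pen from where it was at the start of the episode above 0.02 m).
It also fails if it takes over 70 s, if anything falls off the work surface, if the arm or the gripper's body presses on something with over 40 N, if the wrist force passes 120 N, or if a joint passes its speed limit or range.

## Working session

There is one attempt and no reset: what is moved stays moved. The work goes in short steps, Python scripts to look and compute and a tool call to move; the robot and the scene stay as the last step left them, time stands still between calls to the robot, and variables do not carry over. Pictures are saved under pics/ and viewed, at most 10 in all, crops included, and the job is handed in when it is done.

Besides the shell and the picture viewer there is one more tool, called as name(argument=value, ...), one argument or row to a line, values as JSON. apply_moves: Moves the arm, as the interface text tells. Shift numbers are shares of 0.05 m and turn numbers shares of 4 degrees, none past 1 either way. Its arguments: {"type":"object","properties":{"targets":{"type":"array","items":{"type":"object","properties":{"jaw":{"type":"number"},"tx":{"type":"number","minimum":-1,"maximum":1},"ty":{"type":"number","minimum":-1,"maximum":1},"tz":{"type":"number","minimum":-1,"maximum":1},"twist":{"type":"number","minimum":-1,"maximum":1}}}}},"required":["targets"]}

```bash
mkdir -p pics; ls
python3 - <<'E'
from station import r,get_image,camera_info
import cv2
for n in("scene","top"):
    cv2.imwrite(f"pics/{n}0.png",get_image(n)[:,:,::-1]); c=camera_info(n);print(n,c)
print(r.get_obs())
E
```

```text
pics
scene {'mtx': array([[548.46827935,   0.        , 318.5723155 ],
       [  0.        , 548.46827935, 239.19680472],
       [  0.        ,   0.        ,   1.        ]]), 'rvec': array([ 0.93631187, -2.18280928,  1.37713488]), 'tvec': array([0.3433572 , 0.33204925, 0.92476542])}
top {'mtx': array([[587.70416139,   0.        , 313.72940974],
       [  0.        , 587.70416139, 241.47237593],
       [  0.        ,   0.        ,   1.        ]]), 'rvec': array([ 2.10040709, -2.15489265,  0.11787326]), 'tvec': array([0.00682102, 0.52508473, 1.36156831])}
{'time_s': 0.1, 'qpos': array([-1.29205717e+00,  2.21191166e-01,  1.52747805e+00, -2.47623336e-05,
        1.39467835e+00, -1.26113967e-01]), 'joint_vel': array([ 0.00038114, -0.00152073, -0.00356526, -0.00034964, -0.00068322,
        0.00010288]), 'effort': array([ 4.88587521e-04, -4.95940554e+01, -3.88519800e+01,  7.01864948e-02,
        5.15224482e-02, -5.24997859e-05]), 'tool_pos': array([ 0.24600632, -0.57395317,  0.22152931]), 'tool_rot': array([-3.07573275e+00, -6.31262863e-01,  2.48199069e-04]), 'contact_force': array([ 0.73908107, -0.65346668, -0.28746704]), 'moment': array([-0.0294238 , -0.01381954,  0.01450496]), 'finger_force': 0.0, 'finger_gap': 0.08712449449029785}
```

View pics/scene0.png

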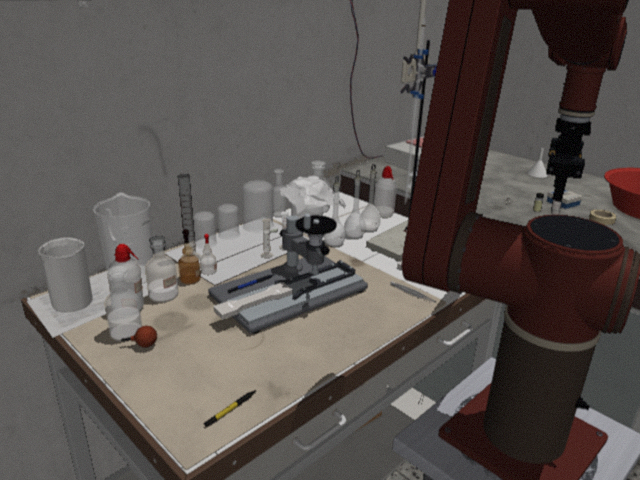

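View pics/top0.png

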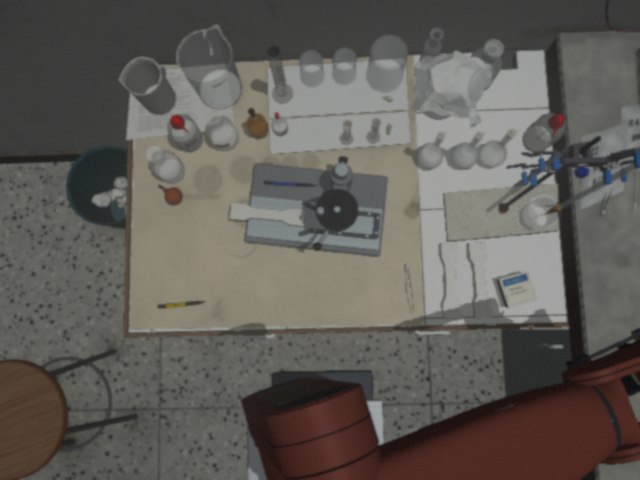

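The scene view shows the gauge at about (300,270). In the top view, the gauge base spans (245-387, 165-255), the wheel is at (337,210) and the white bar runs from (230,212) to (310,215). I'll zoom in on both.

Run:
```python
import cv2,numpy as np
a=cv2.imread("pics/top0.png")[155:265,225:395]
b=cv2.imread("pics/scene0.png")[200:335,200:380]
cv2.imwrite("pics/c1.png",cv2.resize(a,None,fx=4.7,fy=4.7,interpolation=cv2.INTER_CUBIC))
cv2.imwrite("pics/c2.png",cv2.resize(b,None,fx=4.4,fy=4.4,interpolation=cv2.INTER_CUBIC))
```

```text
(no output)
```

View pics/c1.png

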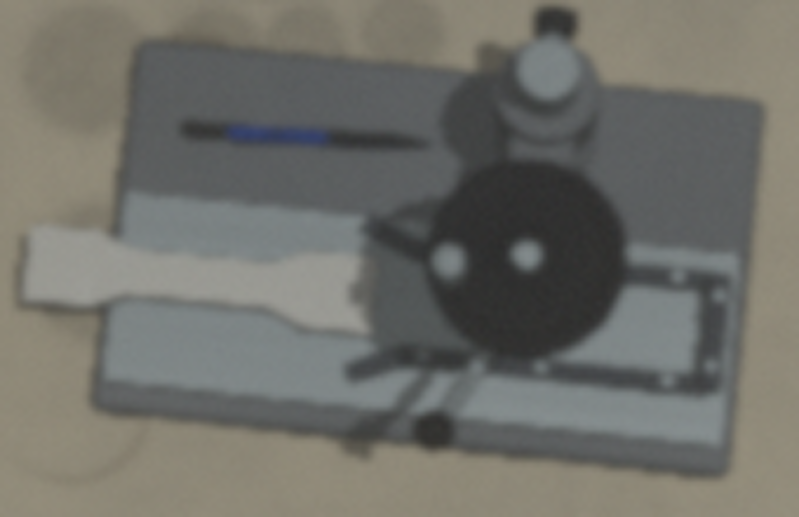

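View pics/c2.png

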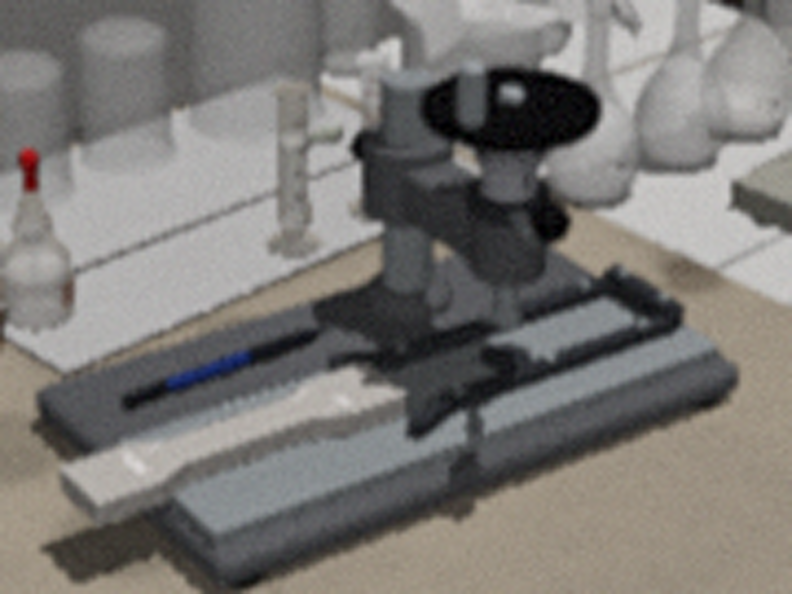

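Crop of the top view: the base corners are at (140,42), (762,103), (725,475) and (95,405). The nut is at (526,255), the crank top at (449,262) and the lock knob at (433,430). The bar's left end is at x≈22, y 228-303, and its right end is near (370,250-335). The scene crop shows the crank handle at (472,95), the nut at (511,92) and the knob at about (550,222).

```bash
cat > h.py <<'E'
import cv2,numpy as np
from station import r,get_image,camera_info
def cast(n,px,z):
    c=camera_info(n);R=cv2.Rodrigues(c["rvec"])[0];t=c["tvec"];o=-R.T@t
    u=cv2.undistortPoints(np.array([[px]],float),c["mtx"],None)[0,0]
    d=R.T@np.array([u[0],u[1],1]);return o+d*(z-o[2])/d[2]
def proj(n,P):
    c=camera_info(n);return cv2.projectPoints(np.array(P,float).reshape(-1,3),c["rvec"],c["tvec"],c["mtx"],None)[0][:,0]
def tri(p1,p2):
    A=[]
    for n,p in(("top",p1),("scene",p2)):
        a=cast(n,p,0);d=cast(n,p,1)-a;d/=np.linalg.norm(d);A.append((a,np.eye(3)-np.outer(d,d)))
    return np.linalg.solve(sum(m for _,m in A),sum(m@a for a,m in A))
def c1(p):return np.array(p)/4.7+[225,155]-.4
def c2(p):return np.array(p)/4.4+[200,200]-.4
E
python3 - <<'E'
from h import *
for z in(.02,.026):
    W=np.array([cast("top",c1(p),z)[:2] for p in((140,42),(762,103),(725,475),(95,405))])
    G=np.array([(.13,.22),(.13,-.112),(-.07,-.112),(-.07,.22)])
    g=G-G.mean(0);w=W-W.mean(0);th=np.arctan2((g[:,0]*w[:,1]-g[:,1]*w[:,0]).sum(),(g*w).sum())
    R=np.array([[np.cos(th),-np.sin(th)],[np.sin(th),np.cos(th)]]);o=W.mean(0)-R@G.mean(0)
    print(z,"th",th,"o",o,"res mm",((W-o-G@R.T)*1e3).round(1).tolist())
tb=np.array([cast("top",c1(p),.03)[:2] for p in((122,192),(740,252),(720,443),(103,383))]);print("table",((tb-o)@R).round(4).tolist())
for nm,a,b in(("nut",(526,255),(511,88)),("crank",(449,262),(472,66)),("knob",(433,430),(550,222))):
    P=tri(c1(a),c2(b));print(nm,P.round(4),"gauge",((P[:2]-o)@R).round(4), np.hypot(*(P[:2]-o)))
for p in((22,303),(28,228),(370,335),(375,255)):
    print("bar",((cast("top",c1(p),.044)[:2]-o)@R).round(4))
E
```

```text
0.02 th -0.13560773185852096 o [ 0.57134473 -0.06235469] res mm [[-3.0, -1.6], [-1.8, 2.9], [2.2, 2.6], [2.6, -3.8]]
0.026 th -0.13560773185852093 o [ 0.57010709 -0.06253562] res mm [[-3.5, -2.3], [-2.1, 3.6], [2.7, 3.2], [3.0, -4.6]]
table [[0.0452, 0.2157], [0.0471, -0.1047], [-0.0523, -0.1041], [-0.0552, 0.2126]]
nut [ 0.5711 -0.0626  0.1904] gauge [0.001  0.0001] 0.0010322249739300197
crank [ 0.5641 -0.028   0.215 ] gauge [-0.0107  0.0334] 0.03506749978884322
knob [ 0.4966 -0.0175  0.1568] gauge [-0.0789  0.0346] 0.0861866551617371
bar [-0.0206  0.2569]
bar [0.0185 0.259 ]
bar [-0.0182  0.0779]
bar [0.0232 0.0802]
```

apply_moves(
  targets=[
    {"jaw":-1,"tz":-0.1,"twist":-1},
    {"jaw":-1,"tz":-0.1,"twist":-1},
    {"jaw":-1,"tz":-0.1,"twist":-1},
    {"jaw":-1,"tz":-0.1,"twist":-1},
    {"jaw":-1,"tz":-0.1,"twist":-1},
    {"jaw":-1,"tz":-0.1,"twist":-1},
    {"jaw":-1,"tz":-0.1,"twist":-1},
    {"jaw":-1,"tz":-0.1,"twist":-1},
    {"jaw":-1,"tz":-0.1,"twist":-1},
    {"jaw":-1,"tz":-0.1,"twist":-1},
    {"jaw":-1,"tz":-0.1,"twist":-1},
    {"jaw":-1,"tz":-0.1,"twist":-1},
    {"jaw":-1,"tz":-0.1,"twist":-1},
    {"jaw":-1,"tz":-0.1,"twist":-1},
    {"jaw":-1,"tz":-0.1,"twist":-0.76},
  ],
)

```text
invalid input at $.targets[0]: expected keys jaw, tx, ty, tz, twist
```

```bash
cat >> h.py <<'E'
O=np.array([.571,-.0625]);TH=-.1356
def st():
    o=r.get_obs();p=o["tool_pos"];c,s=np.cos(TH),np.sin(TH);G=np.array([[c,-s],[s,c]])
    R=cv2.Rodrigues(o["tool_rot"])[0]
    print("t",round(o["time_s"],2),"gauge xyz",((p[:2]-O)@G).round(4),p[2].round(4),"toolx angle",np.arctan2(R[1,0],R[0,0]).round(4),"F gauge",(o["contact_force"][:2]@G).round(2),o["contact_force"][2].round(2),"gap",round(o["finger_gap"],4),"q",o["qpos"].round(2))
E
python3 -c "from h import *;st()"
```

```text
t 0.1 gauge xyz [-0.2529 -0.5507] 0.2215 toolx angle 0.4049 F gauge [ 0.82 -0.55] -0.29 gap 0.0871 q [-1.29  0.22  1.53 -0.    1.39 -0.13]
```

apply_moves(
  targets=[
    {"jaw":-1,"tx":0,"ty":0,"tz":-0.1,"twist":-1},
    {"jaw":-1,"tx":0,"ty":0,"tz":-0.1,"twist":-1},
    {"jaw":-1,"tx":0,"ty":0,"tz":-0.1,"twist":-1},
    {"jaw":-1,"tx":0,"ty":0,"tz":-0.1,"twist":-1},
    {"jaw":-1,"tx":0,"ty":0,"tz":-0.1,"twist":-1},
    {"jaw":-1,"tx":0,"ty":0,"tz":-0.1,"twist":-1},
    {"jaw":-1,"tx":0,"ty":0,"tz":-0.1,"twist":-1},
    {"jaw":-1,"tx":0,"ty":0,"tz":-0.1,"twist":-1},
    {"jaw":-1,"tx":0,"ty":0,"tz":-0.1,"twist":-1},
    {"jaw":-1,"tx":0,"ty":0,"tz":-0.1,"twist":-1},
    {"jaw":-1,"tx":0,"ty":0,"tz":-0.1,"twist":-1},
    {"jaw":-1,"tx":0,"ty":0,"tz":-0.1,"twist":-1},
    {"jaw":-1,"tx":0,"ty":0,"tz":-0.1,"twist":-1},
    {"jaw":-1,"tx":0,"ty":0,"tz":-0.1,"twist":-1},
    {"jaw":-1,"tx":0,"ty":0,"tz":-0.1,"twist":-0.76},
  ],
)

```text
time_s: 1.98
tool_pos: [0.2461, -0.5742, 0.297]
tool_rot: [-2.364, -2.067, -0.001]
contact_force: [-0.2, 0.5, 0.2]
finger_gap: 0.0004
finger_force: 0.0
```

```bash
python3 -c "from h import *;st()"
```

```text
t 1.98 gauge xyz [-0.2528 -0.5509] 0.297 toolx angle 1.4372 F gauge [-0.27  0.44] 0.25 gap 0.0004 q [-1.29  0.18  1.43  0.    1.53 -1.16]
```

apply_moves(
  targets=[
    {"jaw":-1,"tx":0.5,"ty":0.28,"tz":0,"twist":0},
    {"jaw":-1,"tx":0.93,"ty":0.28,"tz":0,"twist":0},
    {"jaw":-1,"tx":0.93,"ty":0.28,"tz":0,"twist":0},
    {"jaw":-1,"tx":0.93,"ty":0.28,"tz":0,"twist":0},
    {"jaw":-1,"tx":0.93,"ty":0.28,"tz":0,"twist":0},
    {"jaw":-1,"tx":0.93,"ty":0.28,"tz":0,"twist":0},
    {"jaw":-1,"tx":0.93,"ty":0.28,"tz":0,"twist":0},
    {"jaw":-1,"tx":0.93,"ty":0.28,"tz":0,"twist":0},
    {"jaw":-1,"tx":0.93,"ty":0.28,"tz":0,"twist":0},
    {"jaw":-1,"tx":0.93,"ty":0.28,"tz":0,"twist":0},
    {"jaw":-1,"tx":0.93,"ty":0.28,"tz":0,"twist":0},
    {"jaw":-1,"tx":0.93,"ty":0.28,"tz":0,"twist":0},
    {"jaw":-1,"tx":0.93,"ty":0.28,"tz":0,"twist":0},
    {"jaw":-1,"tx":0.93,"ty":0.28,"tz":0,"twist":0},
    {"jaw":-1,"tx":0.93,"ty":0.28,"tz":0,"twist":0},
    {"jaw":-1,"tx":0.93,"ty":0.28,"tz":0,"twist":0},
    {"jaw":-1,"tx":0.93,"ty":0.28,"tz":0,"twist":0},
    {"jaw":-1,"tx":0.93,"ty":0.28,"tz":0,"twist":0},
    {"jaw":-1,"tx":0.5,"ty":0,"tz":0,"twist":0},
    {"jaw":-1,"tx":0,"ty":0,"tz":0,"twist":0},
  ],
)

```text
time_s: 4.47
tool_pos: [0.6088, 0.2255, 0.2966]
tool_rot: [-2.364, -2.068, 0.003]
contact_force: [0.6, -0.2, 0.1]
finger_gap: 0.0007
finger_force: 0.0
```

```bash
python3 -c "from h import *;st()"
```

```text
t 4.47 gauge xyz [-0.0015  0.2905] 0.2966 toolx angle 1.4376 F gauge [ 0.62 -0.14] 0.09 gap 0.0007 q [ 0.23  0.24  1.36 -0.    1.54  0.37]
```

apply_moves(
  targets=[
    {"jaw":-1,"tx":0.06,"ty":0.03,"tz":0.5,"twist":0},
    {"jaw":-1,"tx":0,"ty":0,"tz":0.9,"twist":0},
    {"jaw":-1,"tx":0,"ty":0,"tz":0.9,"twist":0},
    {"jaw":-1,"tx":0,"ty":0,"tz":0.9,"twist":0},
    {"jaw":-1,"tx":0,"ty":0,"tz":0.9,"twist":0},
    {"jaw":-1,"tx":0,"ty":0,"tz":0.5,"twist":0},
    {"jaw":-1,"tx":0,"ty":0,"tz":0.4,"twist":0},
    {"jaw":-1,"tx":0,"ty":0,"tz":0.19,"twist":0},
    {"jaw":-1,"tx":0,"ty":0,"tz":0,"twist":0},
  ],
)

```text
time_s: 5.6
tool_pos: [0.6113, 0.2266, 0.0381]
tool_rot: [-2.367, -2.066, 0.0]
contact_force: [-0.3, 0.3, 0.9]
finger_gap: 0.0003
finger_force: 0.0
```

Run:
```python
from h import *
st()
a=get_image("scene")[200:335,180:360,::-1]
cv2.imwrite("pics/s1.png",cv2.resize(a,None,fx=4.4,fy=4.4,interpolation=cv2.INTER_CUBIC))
```

```text
t 5.6 gauge xyz [0.0009 0.2919] 0.0381 toolx angle 1.4349 F gauge [-0.34  0.23] 0.87 gap 0.0003 q [ 0.23  0.47  1.58 -0.    1.09  0.37]
```

View pics/s1.png

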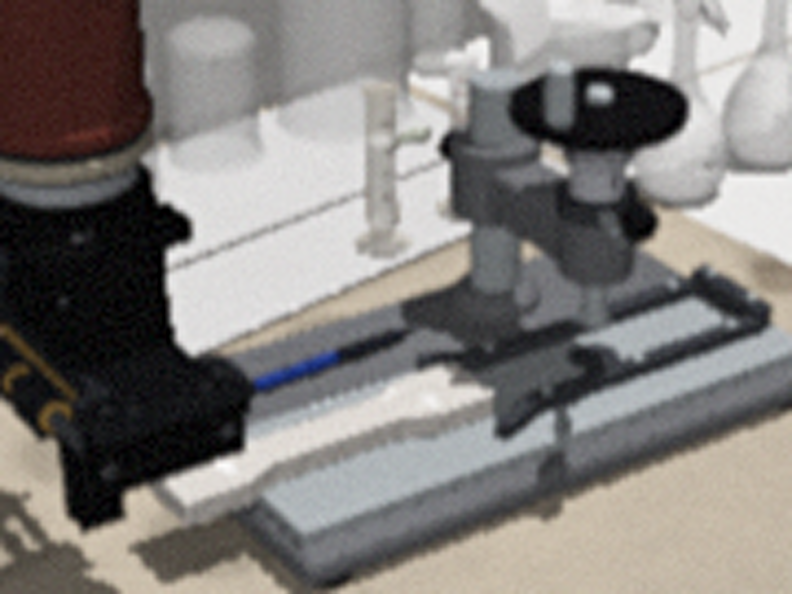

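The gripper stands at the left, with its fingertip near (95,515) and a black box reaching to (245,450). The bar's near end is at (190,505). I'll check the body's extent by projection.

Run:
```python
from h import *
c,s=np.cos(TH),np.sin(TH);G=np.array([[c,-s],[s,c]])
def p(x,y,z):
    w=np.append(O+G@[x,y],z);return ((proj("scene",[w])[0]-[180,200]+.4)*4.4).round().astype(int).tolist()
print("tcp",p(0,.292,.038),"tip front corners",p(-.015,.2825,.038),p(.015,.2825,.038))
for nm,hx,hy in(("y-long",.095,.0375),("x-long",.0375,.095)):
    print(nm,[p(a*hx,.292+b*hy,.108) for a,b in((-1,-1),(1,-1),(-1,1),(1,1))])
```

```text
tcp [99, 518] tip front corners [131, 526] [103, 497]
y-long [[260, 459], [74, 289], [105, 513], [-69, 331]]
x-long [[307, 367], [231, 304], [-76, 494], [-141, 419]]
```

apply_moves(
  targets=[
    {"jaw":-1,"tx":-0.2,"ty":-0.02,"tz":0.02,"twist":0},
    {"jaw":-1,"tx":-0.2,"ty":0,"tz":0,"twist":0},
    {"jaw":-1,"tx":-0.2,"ty":0,"tz":0,"twist":0},
    {"jaw":-1,"tx":-0.2,"ty":0,"tz":0,"twist":0},
    {"jaw":-1,"tx":-0.2,"ty":0,"tz":0,"twist":0},
    {"jaw":-1,"tx":-0.2,"ty":0,"tz":0,"twist":0},
    {"jaw":-1,"tx":-0.2,"ty":0,"tz":0,"twist":0},
    {"jaw":-1,"tx":-0.2,"ty":0,"tz":0,"twist":0},
    {"jaw":-1,"tx":-0.2,"ty":0,"tz":0,"twist":0},
    {"jaw":-1,"tx":-0.2,"ty":0,"tz":0,"twist":0},
    {"jaw":-1,"tx":-0.2,"ty":0,"tz":0,"twist":0},
    {"jaw":-1,"tx":-0.2,"ty":0,"tz":0,"twist":0},
    {"jaw":-1,"tx":-0.2,"ty":0,"tz":0,"twist":0},
    {"jaw":-1,"tx":-0.2,"ty":0,"tz":0,"twist":0},
    {"jaw":-1,"tx":-0.2,"ty":0,"tz":0,"twist":0},
    {"jaw":-1,"tx":-0.2,"ty":0,"tz":0,"twist":0},
    {"jaw":-1,"tx":-0.2,"ty":0,"tz":0,"twist":0},
    {"jaw":-1,"tx":-0.1,"ty":0,"tz":0,"twist":0},
    {"jaw":-1,"tx":0,"ty":0,"tz":0,"twist":0},
  ],
)

```text
time_s: 8.02
tool_pos: [0.5865, 0.0532, 0.0369]
tool_rot: [-2.367, -2.065, 0.0]
contact_force: [0.2, -0.5, -0.5]
finger_gap: 0.0007
finger_force: 0.0
```

Run:
```python
from h import *
st()
a=get_image("scene")[200:335,180:360,::-1]
cv2.imwrite("pics/s2.png",cv2.resize(a,None,fx=4.4,fy=4.4,interpolation=cv2.INTER_CUBIC))
```

```text
t 8.03 gauge xyz [-0.0002  0.1168] 0.0369 toolx angle 1.4346 F gauge [ 0.26 -0.45] -0.45 gap 0.0007 q [-0.04  0.34  1.76 -0.    1.05  0.09]
```

View pics/s2.png

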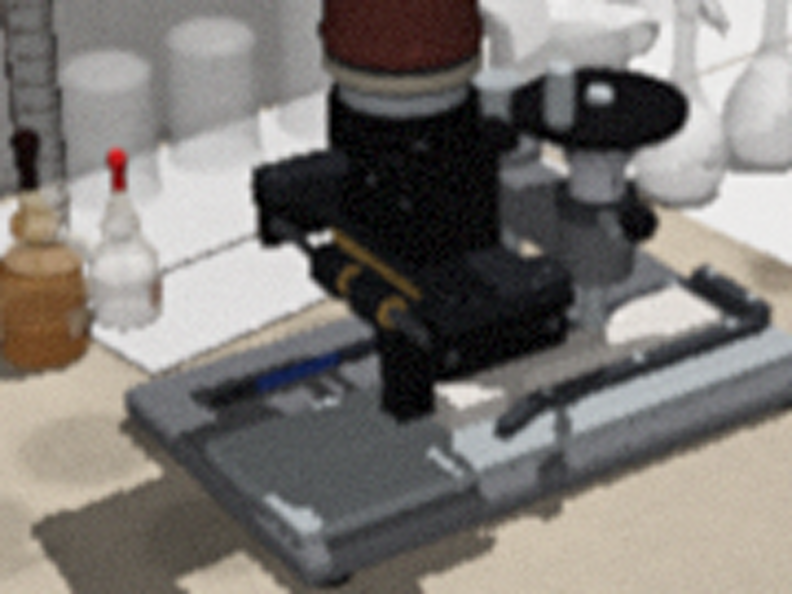

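The bar's far tab is between the rails at (670,310), near the end stop, and the finger is at (410,400). Next I'll push slowly and watch the force.

apply_moves(
  targets=[
    {"jaw":-1,"tx":-0.06,"ty":0,"tz":0,"twist":0},
    {"jaw":-1,"tx":-0.06,"ty":0,"tz":0,"twist":0},
    {"jaw":-1,"tx":-0.06,"ty":0,"tz":0,"twist":0},
    {"jaw":-1,"tx":-0.06,"ty":0,"tz":0,"twist":0},
    {"jaw":-1,"tx":0,"ty":0,"tz":0,"twist":0},
  ],
)

```text
time_s: 8.7
tool_pos: [0.585, 0.0416, 0.0371]
tool_rot: [2.367, 2.065, -0.0]
contact_force: [-0.5, 0.1, -0.4]
finger_gap: 0.0008
finger_force: 0.0
```

apply_moves(
  targets=[
    {"jaw":-1,"tx":-0.03,"ty":0,"tz":0,"twist":0},
    {"jaw":-1,"tx":-0.03,"ty":0,"tz":0,"twist":0},
    {"jaw":-1,"tx":0,"ty":0,"tz":0,"twist":0},
  ],
)

```text
time_s: 9.07
tool_pos: [0.5846, 0.0388, 0.037]
tool_rot: [2.367, 2.066, -0.0]
contact_force: [-0.5, 0.3, 1.4]
finger_gap: 0.0004
finger_force: 0.0
```

apply_moves(
  targets=[
    {"jaw":-1,"tx":-0.02,"ty":0,"tz":0,"twist":0},
    {"jaw":-1,"tx":0,"ty":0,"tz":0,"twist":0},
  ],
)

```text
time_s: 9.32
tool_pos: [0.5845, 0.0379, 0.0371]
tool_rot: [2.367, 2.066, 0.0]
contact_force: [-0.0, -0.7, -0.3]
finger_gap: 0.0006
finger_force: 0.1
```

```bash
python3 -c "from h import *;st()"
```

```text
t 9.32 gauge xyz [-0.0002  0.1013] 0.0371 toolx angle 1.4352 F gauge [ 0.05 -0.65] -0.25 gap 0.0006 q [-0.07  0.33  1.77 -0.    1.04  0.07]
```

apply_moves(
  targets=[
    {"jaw":-1,"tx":-0.02,"ty":0,"tz":0,"twist":0},
    {"jaw":-1,"tx":0,"ty":0,"tz":0,"twist":0},
  ],
)

```text
time_s: 9.57
tool_pos: [0.5844, 0.0368, 0.0371]
tool_rot: [2.367, 2.066, -0.0]
contact_force: [-0.3, 1.6, -0.2]
finger_gap: 0.0004
finger_force: 0.2
```

apply_moves(
  targets=[
    {"jaw":-1,"tx":-0.02,"ty":0,"tz":0,"twist":0},
    {"jaw":-1,"tx":0,"ty":0,"tz":0,"twist":0},
  ],
)

```text
time_s: 9.82
tool_pos: [0.5842, 0.0359, 0.0371]
tool_rot: [2.367, 2.066, 0.0]
contact_force: [0.3, 1.1, 1.1]
finger_gap: 0.0005
finger_force: 0.2
```

apply_moves(
  targets=[
    {"jaw":-1,"tx":-0.02,"ty":0,"tz":0,"twist":0},
    {"jaw":-1,"tx":0,"ty":0,"tz":0,"twist":0},
  ],
)

```text
time_s: 10.07
tool_pos: [0.5841, 0.0353, 0.0371]
tool_rot: [-2.367, -2.066, -0.001]
contact_force: [1.1, 2.6, 0.5]
finger_gap: 0.0006
finger_force: 1.4
```

apply_moves(
  targets=[
    {"jaw":-1,"tx":-0.02,"ty":0,"tz":0,"twist":0},
    {"jaw":-1,"tx":0,"ty":0,"tz":0,"twist":0},
  ],
)

```text
time_s: 10.32
tool_pos: [0.5841, 0.0352, 0.0371]
tool_rot: [-2.366, -2.065, -0.003]
contact_force: [1.4, 6.3, -0.1]
finger_gap: 0.0002
finger_force: 3.2
```

apply_moves(
  targets=[
    {"jaw":-1,"tx":-0.02,"ty":0,"tz":0,"twist":0},
    {"jaw":-1,"tx":0,"ty":0,"tz":0,"twist":0},
  ],
)

```text
time_s: 10.58
tool_pos: [0.5841, 0.0351, 0.0371]
tool_rot: [-2.365, -2.064, -0.004]
contact_force: [1.2, 10.0, -0.2]
finger_gap: 0.0005
finger_force: 4.9
```

```bash
python3 -c "from h import *;st()"
```

```text
t 10.57 gauge xyz [-0.0002  0.0985] 0.0371 toolx angle 1.4351 F gauge [-0.13 10.02] -0.2 gap 0.0005 q [-0.08  0.33  1.77  0.    1.04  0.06]
```

apply_moves(
  targets=[
    {"jaw":-1,"tx":0.1,"ty":0,"tz":0,"twist":0},
    {"jaw":-1,"tx":0.7,"ty":0,"tz":0,"twist":0},
    {"jaw":-1,"tx":0,"ty":0,"tz":-0.6,"twist":0},
    {"jaw":-1,"tx":0,"ty":0,"tz":-1,"twist":0},
    {"jaw":-1,"tx":0,"ty":0,"tz":-1,"twist":0},
    {"jaw":-1,"tx":0,"ty":0,"tz":-1,"twist":0},
    {"jaw":-1,"tx":0,"ty":0,"tz":-0.9,"twist":0},
    {"jaw":-1,"tx":0,"ty":0,"tz":0,"twist":0},
    {"jaw":-1,"tx":-0.8,"ty":-0.3,"tz":0,"twist":0},
    {"jaw":-1,"tx":-0.9,"ty":-0.3,"tz":0,"twist":0},
    {"jaw":-1,"tx":-0.8,"ty":-0.1,"tz":0,"twist":0},
    {"jaw":-1,"tx":0,"ty":0,"tz":0,"twist":0},
  ],
)

```text
time_s: 12.08
tool_pos: [0.5364, -0.0489, 0.2607]
tool_rot: [-2.37, -2.061, 0.004]
contact_force: [-0.1, 0.2, 0.6]
finger_gap: 0.0005
finger_force: 0.0
```

```bash
python3 -c "from h import *;st()"
```

```text
t 12.07 gauge xyz [-0.0361  0.0087] 0.2607 toolx angle 1.4314 F gauge [-0.08  0.18] 0.61 gap 0.0005 q [-0.24 -0.01  1.7  -0.    1.45 -0.1 ]
```

apply_moves(
  targets=[
    {"jaw":-1,"tx":0,"ty":0,"tz":0.6,"twist":0},
    {"jaw":-1,"tx":0,"ty":0,"tz":0.6,"twist":0},
    {"jaw":-1,"tx":0,"ty":0,"tz":0.2,"twist":0},
    {"jaw":-1,"tx":0,"ty":0,"tz":0,"twist":0},
  ],
)

```text
time_s: 12.58
tool_pos: [0.5372, -0.0459, 0.1911]
tool_rot: [-2.365, -2.065, 0.002]
contact_force: [0.5, -0.1, 0.0]
finger_gap: 0.0009
finger_force: 0.0
```

Run:
```python
from h import *
st()
a=np.radians(166-18*np.arange(21));x=.036*np.cos(a);y=.036*np.sin(a)
for i in range(20):print("tx %.2f ty %.2f"%((y[i+1]-y[i])/.05,(x[i+1]-x[i])/.05),end=" | ")
```

```text
t 12.57 gauge xyz [-0.0357  0.0119] 0.1911 toolx angle 1.4358 F gauge [0.46 0.01] 0.01 gap 0.0009 q [-0.23  0.04  1.78  0.    1.32 -0.1 ]
tx 0.21 ty 0.09 | tx 0.17 ty 0.15 | tx 0.12 ty 0.19 | tx 0.05 ty 0.22 | tx -0.02 ty 0.22 | tx -0.09 ty 0.21 | tx -0.15 ty 0.17 | tx -0.19 ty 0.12 | tx -0.22 ty 0.05 | tx -0.22 ty -0.02 | tx -0.21 ty -0.09 | tx -0.17 ty -0.15 | tx -0.12 ty -0.19 | tx -0.05 ty -0.22 | tx 0.02 ty -0.22 | tx 0.09 ty -0.21 | tx 0.15 ty -0.17 | tx 0.19 ty -0.12 | tx 0.22 ty -0.05 | tx 0.22 ty 0.02 |
```

apply_moves(
  targets=[
    {"jaw":-1,"tx":0.14,"ty":0.1,"tz":0,"twist":0},
    {"jaw":-1,"tx":0.17,"ty":0.15,"tz":0,"twist":0},
    {"jaw":-1,"tx":0.12,"ty":0.19,"tz":0,"twist":0},
    {"jaw":-1,"tx":0.05,"ty":0.22,"tz":0,"twist":0},
    {"jaw":-1,"tx":-0.02,"ty":0.22,"tz":0,"twist":0},
    {"jaw":-1,"tx":-0.09,"ty":0.21,"tz":0,"twist":0},
    {"jaw":-1,"tx":-0.15,"ty":0.17,"tz":0,"twist":0},
    {"jaw":-1,"tx":-0.19,"ty":0.12,"tz":0,"twist":0},
    {"jaw":-1,"tx":-0.22,"ty":0.05,"tz":0,"twist":0},
    {"jaw":-1,"tx":-0.22,"ty":-0.02,"tz":0,"twist":0},
  ],
)

```text
time_s: 13.82
tool_pos: [0.6039, -0.0768, 0.1915]
tool_rot: [-2.365, -2.064, 0.001]
contact_force: [-1.4, 2.1, -0.1]
finger_gap: 0.0003
finger_force: 1.0
```

Run:
```python
from h import *
st()
a=get_image("scene")[170:305,220:400,::-1]
cv2.imwrite("pics/s3.png",cv2.resize(a,None,fx=4.4,fy=4.4,interpolation=cv2.INTER_CUBIC))
```

```text
t 13.82 gauge xyz [ 0.0345 -0.0097] 0.1915 toolx angle 1.435 F gauge [-1.71  1.86] -0.14 gap 0.0003 q [-0.26  0.21  1.6   0.    1.34 -0.12]
```

View pics/s3.png

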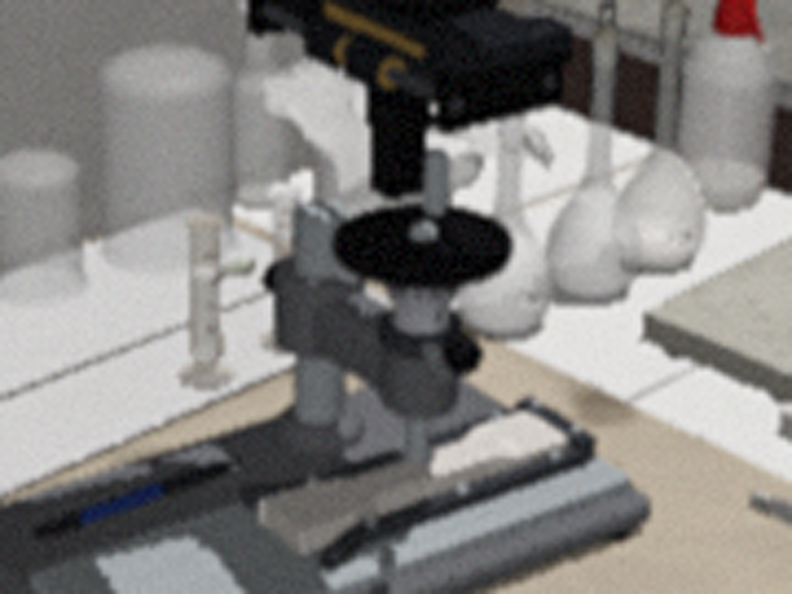

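The bar lies home between the rails, with its far end at the stop near (560,420). The crank at (437,180) is being driven by the finger at (400,180). I'll continue round.

apply_moves(
  targets=[
    {"jaw":-1,"tx":-0.21,"ty":-0.09,"tz":0,"twist":0},
    {"jaw":-1,"tx":-0.17,"ty":-0.15,"tz":0,"twist":0},
    {"jaw":-1,"tx":-0.12,"ty":-0.19,"tz":0,"twist":0},
    {"jaw":-1,"tx":-0.05,"ty":-0.22,"tz":0,"twist":0},
    {"jaw":-1,"tx":0.02,"ty":-0.22,"tz":0,"twist":0},
    {"jaw":-1,"tx":0.09,"ty":-0.21,"tz":0,"twist":0},
    {"jaw":-1,"tx":0.15,"ty":-0.17,"tz":0,"twist":0},
    {"jaw":-1,"tx":0.19,"ty":-0.12,"tz":0,"twist":0},
    {"jaw":-1,"tx":0.22,"ty":-0.05,"tz":0,"twist":0},
    {"jaw":-1,"tx":0.22,"ty":0.02,"tz":0,"twist":0},
    {"jaw":-1,"tx":0.21,"ty":0.09,"tz":0.01,"twist":0},
    {"jaw":-1,"tx":0.17,"ty":0.15,"tz":0.01,"twist":0},
    {"jaw":-1,"tx":0.12,"ty":0.19,"tz":0.01,"twist":0},
    {"jaw":-1,"tx":0.05,"ty":0.22,"tz":0.01,"twist":0},
    {"jaw":-1,"tx":-0.02,"ty":0.22,"tz":0.01,"twist":0},
    {"jaw":-1,"tx":-0.09,"ty":0.21,"tz":0.01,"twist":0},
    {"jaw":-1,"tx":-0.15,"ty":0.17,"tz":0.01,"twist":0},
    {"jaw":-1,"tx":-0.19,"ty":0.12,"tz":0.01,"twist":0},
    {"jaw":-1,"tx":-0.22,"ty":0.05,"tz":0,"twist":0},
    {"jaw":-1,"tx":-0.22,"ty":-0.02,"tz":0,"twist":0},
  ],
)

```text
time_s: 16.38
tool_pos: [0.6036, -0.0766, 0.1874]
tool_rot: [-2.365, -2.064, 0.002]
contact_force: [-0.0, 2.2, -0.9]
finger_gap: 0.0005
finger_force: 1.0
```

```bash
cat >> h.py <<'E'
def snap(f):
    cv2.imwrite(f,get_image("scene")[:,:,::-1])
E
python3 -c "
from h import *
st();snap('pics/f1.png')"
```

```text
t 16.38 gauge xyz [ 0.0342 -0.0096] 0.1874 toolx angle 1.435 F gauge [-0.32  2.15] -0.93 gap 0.0005 q [-0.26  0.21  1.61  0.    1.33 -0.12]
```

apply_moves(
  targets=[
    {"jaw":-1,"tx":-0.21,"ty":-0.09,"tz":0,"twist":0},
    {"jaw":-1,"tx":-0.17,"ty":-0.15,"tz":0,"twist":0},
    {"jaw":-1,"tx":-0.12,"ty":-0.19,"tz":0,"twist":0},
    {"jaw":-1,"tx":-0.05,"ty":-0.22,"tz":0,"twist":0},
    {"jaw":-1,"tx":0.02,"ty":-0.22,"tz":0,"twist":0},
    {"jaw":-1,"tx":0.09,"ty":-0.21,"tz":0,"twist":0},
    {"jaw":-1,"tx":0.15,"ty":-0.17,"tz":0,"twist":0},
    {"jaw":-1,"tx":0.19,"ty":-0.12,"tz":0,"twist":0},
    {"jaw":-1,"tx":0.22,"ty":-0.05,"tz":0,"twist":0},
    {"jaw":-1,"tx":0.22,"ty":0.02,"tz":0,"twist":0},
    {"jaw":-1,"tx":0.21,"ty":0.09,"tz":0.01,"twist":0},
    {"jaw":-1,"tx":0.17,"ty":0.15,"tz":0.01,"twist":0},
    {"jaw":-1,"tx":0.12,"ty":0.19,"tz":0.01,"twist":0},
    {"jaw":-1,"tx":0.05,"ty":0.22,"tz":0.01,"twist":0},
    {"jaw":-1,"tx":-0.02,"ty":0.22,"tz":0.01,"twist":0},
    {"jaw":-1,"tx":-0.09,"ty":0.21,"tz":0.01,"twist":0},
    {"jaw":-1,"tx":-0.15,"ty":0.17,"tz":0.01,"twist":0},
    {"jaw":-1,"tx":-0.19,"ty":0.12,"tz":0.01,"twist":0},
    {"jaw":-1,"tx":-0.22,"ty":0.05,"tz":0,"twist":0},
    {"jaw":-1,"tx":-0.22,"ty":-0.02,"tz":0,"twist":0},
  ],
)

```text
time_s: 18.92
tool_pos: [0.6036, -0.0765, 0.1836]
tool_rot: [-2.365, -2.064, 0.001]
contact_force: [-2.2, 3.6, -0.3]
finger_gap: 0.0004
finger_force: 1.8
```

```bash
python3 -c "
from h import *
st();snap('pics/f2.png')"
```

```text
t 18.93 gauge xyz [ 0.0342 -0.0095] 0.1836 toolx angle 1.435 F gauge [-2.63  3.29] -0.33 gap 0.0004 q [-0.26  0.21  1.61  0.    1.32 -0.12]
```

apply_moves(
  targets=[
    {"jaw":-1,"tx":-0.21,"ty":-0.09,"tz":0,"twist":0},
    {"jaw":-1,"tx":-0.17,"ty":-0.15,"tz":0,"twist":0},
    {"jaw":-1,"tx":-0.12,"ty":-0.19,"tz":0,"twist":0},
    {"jaw":-1,"tx":-0.05,"ty":-0.22,"tz":0,"twist":0},
    {"jaw":-1,"tx":0.02,"ty":-0.22,"tz":0,"twist":0},
    {"jaw":-1,"tx":0.09,"ty":-0.21,"tz":0,"twist":0},
    {"jaw":-1,"tx":0.15,"ty":-0.17,"tz":0,"twist":0},
    {"jaw":-1,"tx":0.19,"ty":-0.12,"tz":0,"twist":0},
    {"jaw":-1,"tx":0.22,"ty":-0.05,"tz":0,"twist":0},
    {"jaw":-1,"tx":0.22,"ty":0.02,"tz":0,"twist":0},
    {"jaw":-1,"tx":0.21,"ty":0.09,"tz":0,"twist":0},
    {"jaw":-1,"tx":0.17,"ty":0.15,"tz":0,"twist":0},
    {"jaw":-1,"tx":0.12,"ty":0.19,"tz":0,"twist":0},
    {"jaw":-1,"tx":0.05,"ty":0.22,"tz":0,"twist":0},
    {"jaw":-1,"tx":-0.02,"ty":0.22,"tz":0,"twist":0},
    {"jaw":-1,"tx":-0.09,"ty":0.21,"tz":0,"twist":0},
    {"jaw":-1,"tx":-0.15,"ty":0.17,"tz":0,"twist":0},
    {"jaw":-1,"tx":-0.19,"ty":0.12,"tz":0,"twist":0},
    {"jaw":-1,"tx":-0.22,"ty":0.05,"tz":0,"twist":0},
    {"jaw":-1,"tx":-0.22,"ty":-0.02,"tz":0,"twist":0},
  ],
)

```text
time_s: 21.48
tool_pos: [0.6038, -0.0766, 0.1836]
tool_rot: [-2.365, -2.064, 0.001]
contact_force: [-2.0, 3.3, 0.8]
finger_gap: 0.0004
finger_force: 1.4
```

Run:
```python
from h import *
st();snap('pics/f3.png')
ims=[cv2.imread(f"pics/f{i}.png")[190:290,275:355] for i in(1,2,3)]
cv2.imwrite("pics/cmp.png",cv2.resize(np.hstack(ims),None,fx=3.3,fy=3.3,interpolation=cv2.INTER_CUBIC))
```

```text
t 21.48 gauge xyz [ 0.0344 -0.0096] 0.1836 toolx angle 1.435 F gauge [-2.39  3.02] 0.76 gap 0.0004 q [-0.26  0.21  1.61  0.    1.32 -0.12]
```

View pics/cmp.png

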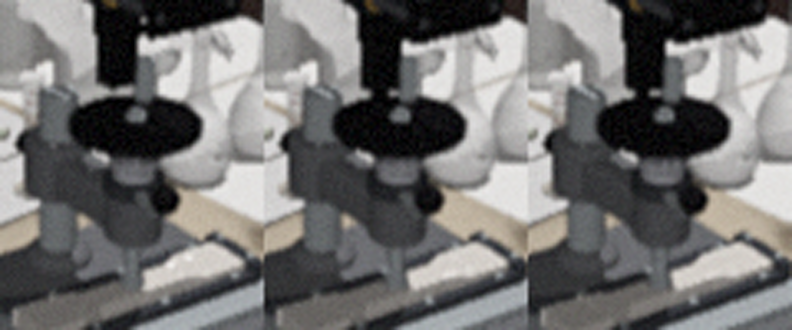

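Run:
```python
from h import *
g=[cv2.imread(f"pics/{f}.png",0) for f in("scene0","f1","f2","f3")]
t=g[3][226:236,300:331]   # wheel lower edge/thimble
for k in g:
    m=cv2.matchTemplate(k[205:250,290:345],t,cv2.TM_CCOEFF_NORMED);_,v,_,l=cv2.minMaxLoc(m);print(v,l[0]+290,l[1]+205)
c,s=np.cos(TH),np.sin(TH);print(proj("scene",[[*O,.183],[*O,.175],[*O,.169]]))
for a,b in((1,2),(2,3)):print((abs(g[a][212:240,297:335].astype(int)-g[b][212:240,297:335])).mean())
```

```text
0.3390059769153595 301 224
0.9082964658737183 300 226
0.9026590585708618 300 226
1.0 300 226
[[315.48014818 222.57990208]
 [315.41113322 225.77819626]
 [315.35962576 228.16515688]]
7.541353383458647
4.610902255639098
```

Frames f1 to f3 show no drop of the wheel over the last two turns, and the push force rose to about 4 N, so the ratchet has slipped well past half a turn. I'll retreat and go to the lock knob.

apply_moves(
  targets=[
    {"jaw":-1,"tx":0.2,"ty":0,"tz":0,"twist":0},
    {"jaw":-1,"tx":0,"ty":0,"tz":-0.6,"twist":0},
    {"jaw":-1,"tx":0,"ty":0,"tz":-0.9,"twist":0},
    {"jaw":-1,"tx":0,"ty":0,"tz":0,"twist":0},
    {"jaw":-1,"tx":0.4,"ty":-0.6,"tz":0,"twist":0},
    {"jaw":-1,"tx":0.5,"ty":-0.8,"tz":0,"twist":0},
    {"jaw":-1,"tx":0.5,"ty":-0.86,"tz":0,"twist":0},
    {"jaw":-1,"tx":0,"ty":0,"tz":0,"twist":0},
  ],
)

```text
time_s: 22.52
tool_pos: [0.5014, 0.0204, 0.2583]
tool_rot: [-2.363, -2.069, 0.001]
contact_force: [1.0, 0.2, -1.3]
finger_gap: 0.0004
finger_force: 0.0
```

```bash
python3 -c "from h import *;st()"
```

```text
t 22.52 gauge xyz [-0.0802  0.0727] 0.2583 toolx angle 1.4382 F gauge [1.01 0.33] -1.32 gap 0.0004 q [-0.12 -0.1   1.79  0.    1.45  0.02]
```

apply_moves(
  targets=[
    {"jaw":-1,"tx":0,"ty":0,"tz":0.7,"twist":0},
    {"jaw":-1,"tx":0,"ty":0,"tz":0.8,"twist":0},
    {"jaw":-1,"tx":0,"ty":0,"tz":0.5,"twist":0},
    {"jaw":-1,"tx":0,"ty":0,"tz":0.14,"twist":0},
    {"jaw":-1,"tx":0,"ty":0,"tz":0,"twist":0},
    {"jaw":-1,"tx":-0.2,"ty":0,"tz":0,"twist":0},
    {"jaw":-1,"tx":-0.2,"ty":0,"tz":0,"twist":0},
    {"jaw":-1,"tx":-0.2,"ty":0,"tz":0,"twist":0},
    {"jaw":-1,"tx":-0.2,"ty":0,"tz":0,"twist":0},
    {"jaw":-1,"tx":-0.2,"ty":0,"tz":0,"twist":0},
    {"jaw":-1,"tx":-0.2,"ty":0,"tz":0,"twist":0},
    {"jaw":-1,"tx":-0.2,"ty":0,"tz":0,"twist":0},
    {"jaw":-1,"tx":-0.2,"ty":0,"tz":0,"twist":0},
    {"jaw":-1,"tx":-0.1,"ty":0.04,"tz":0,"twist":0},
    {"jaw":-1,"tx":-0.1,"ty":0.04,"tz":0,"twist":0},
    {"jaw":-1,"tx":0,"ty":0,"tz":0,"twist":0},
  ],
)

```text
time_s: 24.52
tool_pos: [0.4955, -0.0719, 0.152]
tool_rot: [2.367, 2.065, -0.0]
contact_force: [-0.1, -0.6, 0.3]
finger_gap: 0.0003
finger_force: 0.0
```

```bash
python3 -c "from h import *;st()"
```

```text
t 24.52 gauge xyz [-0.0735 -0.0196] 0.152 toolx angle 1.435 F gauge [-0.03 -0.59] 0.28 gap 0.0003 q [-0.3  -0.02  1.92 -0.    1.24 -0.17]
```

apply_moves(
  targets=[
    {"jaw":-1,"tx":-0.06,"ty":0,"tz":0,"twist":0},
    {"jaw":-1,"tx":-0.06,"ty":0,"tz":0,"twist":0},
    {"jaw":-1,"tx":-0.06,"ty":0,"tz":0,"twist":0},
    {"jaw":-1,"tx":0,"ty":0,"tz":0,"twist":0},
  ],
)

```text
time_s: 25.02
tool_pos: [0.4943, -0.0796, 0.152]
tool_rot: [-2.366, -2.065, -0.003]
contact_force: [1.6, 5.4, 0.7]
finger_gap: 0.0007
finger_force: 2.2
```

apply_moves(
  targets=[
    {"jaw":-1,"tx":-0.04,"ty":0,"tz":0,"twist":0},
    {"jaw":-1,"tx":-0.04,"ty":0,"tz":0,"twist":0},
    {"jaw":-1,"tx":0,"ty":0,"tz":0,"twist":0},
  ],
)

```text
time_s: 25.4
tool_pos: [0.4943, -0.0804, 0.1521]
tool_rot: [-2.363, -2.063, -0.01]
contact_force: [3.2, 16.1, 1.4]
finger_gap: 0.0005
finger_force: 7.6
```

Run:
```python
from h import *
st()
a=get_image("top")[155:265,225:395,::-1]
cv2.imwrite("pics/t1.png",cv2.resize(a,None,fx=4.7,fy=4.7,interpolation=cv2.INTER_CUBIC))
```

```text
t 25.4 gauge xyz [-0.0736 -0.0281] 0.1521 toolx angle 1.4354 F gauge [ 1.02 16.41] 1.38 gap 0.0005 q [-0.32 -0.02  1.92  0.01  1.24 -0.19]
```

apply_moves(
  targets=[
    {"jaw":-1,"tx":0.1,"ty":0,"tz":0,"twist":0},
    {"jaw":-1,"tx":0.5,"ty":0,"tz":0,"twist":0},
    {"jaw":-1,"tx":0,"ty":0,"tz":-0.6,"twist":0},
    {"jaw":-1,"tx":0,"ty":0,"tz":-1,"twist":0},
    {"jaw":-1,"tx":0,"ty":0,"tz":-0.9,"twist":0},
    {"jaw":-1,"tx":0.9,"ty":0,"tz":0,"twist":0},
    {"jaw":-1,"tx":1,"ty":0,"tz":0,"twist":0},
    {"jaw":-1,"tx":1,"ty":0,"tz":0,"twist":0},
    {"jaw":-1,"tx":1,"ty":0,"tz":0,"twist":0},
    {"jaw":-1,"tx":1,"ty":0,"tz":0,"twist":0},
    {"jaw":-1,"tx":0.5,"ty":0,"tz":0,"twist":0},
    {"jaw":-1,"tx":0,"ty":0,"tz":0,"twist":0},
  ],
)

```text
time_s: 26.95
tool_pos: [0.534, 0.2139, 0.2766]
tool_rot: [2.364, 2.069, -0.001]
contact_force: [1.3, 0.7, -0.2]
finger_gap: 0.0001
finger_force: 0.0
```

Run:
```python
from h import *
st()
a=get_image("top")[155:265,225:395,::-1]
b=get_image("scene")[200:310,220:390,::-1]
cv2.imwrite("pics/t2.png",cv2.resize(np.vstack([a,b]),None,fx=2.7,fy=2.7,interpolation=cv2.INTER_CUBIC))
```

```text
t 26.95 gauge xyz [-0.074   0.2689] 0.2766 toolx angle 1.4379 F gauge [1.2 0.9] -0.19 gap 0.0001 q [ 0.24  0.07  1.59 -0.    1.48  0.38]
```

View pics/t2.png

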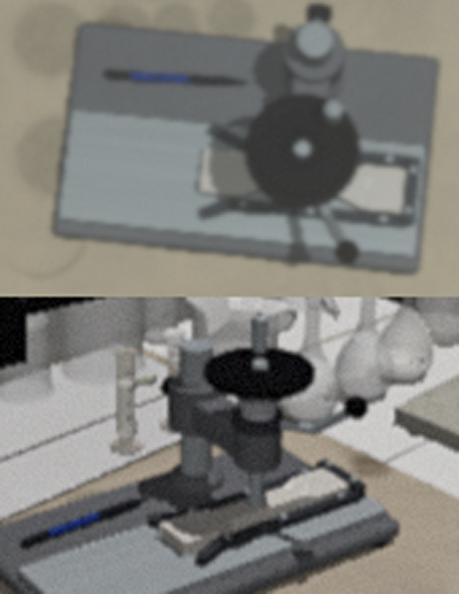

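The bar is home, with its right end at the stop near (408,188). The knob has swung to the front right at (347,252) in the top view. I'll check the numbers.

Run:
```python
from h import *
c,s=np.cos(TH),np.sin(TH);G=np.array([[c,-s],[s,c]])
T=lambda p:np.array(p)/2.7+[225,155]-.3
S=lambda p:(np.array(p)-[0,297])/2.7+[220,200]-.3
for n,a,b in(("knob",(347,252),(356,406)),("nut",(302,148),(260,363))):
    P=tri(T(a),S(b));g=(P[:2]-O)@G;print(n,P.round(4),g.round(4),np.hypot(*g).round(4),np.degrees(np.arctan2(g[1],g[0]))%360)
for p in((203,150),(200,190),(408,168),(405,210)):print("bar",((cast("top",T(p),.044)[:2]-O)@G).round(4))
```

```text
knob [ 0.4901 -0.0965  0.1573] [-0.0755 -0.0447] 0.0877 210.59629170827753
nut [ 0.5715 -0.0631  0.179 ] [ 0.0006 -0.0005] 0.0008 317.1806508935192
bar [0.0177 0.0904]
bar [-0.0183  0.0888]
bar [ 0.0207 -0.0914]
bar [-0.0169 -0.0925]
```

```bash
python3 -c "
from station import ticket
print(ticket.sign_off())"
```

```text
the job is handed in; nothing more can be done
None
```

I handed the job in with no verdict returned: the bar is home against the end stop, the spindle presses on it with the ratchet slipped by an estimated three quarters of a turn or more, and the lock lever is at its stop, reached at about 27 s of the 70 s allowed.

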